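# Shut the bearing cap and hold the grease coupler on its nipple

## Robot

A 6-joint arm with a two-finger parallel gripper is mounted at the origin on the work surface. World frame = base frame: x ahead of the robot, y to its left, z up, the work surface at z = 0. Lengths are in m, angles in rad, forces in N, time in s.
With the tool pointing down it reaches from about 0.325 to 0.925 m from the base axis. Payload 3.1 kg.
Tool frame: the origin (TCP) lies midway between the tips of the shut fingers; the grasp point (between the pads) lies 19 mm behind it; z points along the fingers, y is the direction in which the jaws open and shut (so a half turn about z gives the same grasp; the last joint's range is limited). The gripper opens to 85 mm and grips with 20 to 120 N. Pads are 22 mm wide; open, the fingers measure 114 mm over their backs; the gripper's body (76 mm by 85 mm) begins 54 mm behind the grasp point. The pads swing forward as they close: fully open they stand 13 mm farther back than shut.
Start: joints at [1.071, 0.217, 1.613, -0, 1.311, -0.112], TCP at [0.236, 0.579, 0.231] pointing down, gripper open.
Joint ranges: [-2.75, 2.75], [-0.78, 2.1], [0.31, 2.55], [-1.13, 4.27], [0.13, 2.63], [-2.58, 2.58]. Speed limits (rad/s): [2.79, 2.79, 3.14, 3.14, 3.14, 3.14].

## Interface

Orientations are given as a unit quaternion [w, x, y, z].
In Python, from cell import r, grab_frame, find_in, spot_point gives the robot as it stands.
- The arm moves only by the tool servo_tool, never from a script. Its argument "moves" is a list of rows, each a list of 3 entries, a list of its own where there are three numbers: the shift along the tool's x, y, z in cm, then the turn, a rotation vector about the tool's x, y, z in rad, then the finger opening in cm, from 0 to 8.54. A call has 1 to 5 rows; each row shifts and turns the commanded pose from where the row before left it, along the tool's axes as they then stand; what a row does not reach is not made up. A row lasts 1/8 s, in which the tool goes at most 62.5 mm and 10.7 degrees, less where a joint would pass 70% of its speed; a pose out of reach is approached as far as the arm can. A call is refused whole if a number of a shift passes 6.25 or a number of a turn 0.188, either way. A call with a gripper value outside its range is refused whole. The fingers move at their own pace and stop on an object; the grip force is fixed at half the most. Time passes only in rows, so rows that do not move let the fingers close. It gives the time, the measured TCP pose, the force and the opening at its end, in the units of the state.
- r.state(): the state, without advancing time (a new reading comes with each control period).
- grab_frame(name): name is "side" or "top"; returns a dict with "frame" (400x640x3 uint8, blue, green, red), "z_map" (400x640 float32, m along the optical axis (not along the pixel's ray), 0 where there is no reading), "intrinsics" (3x3 intrinsics, pixels), "rvec" (rotation vector, rad) and "tvec" (3), from world to camera coordinates, as OpenCV has them. Camera axes: x right, y down, z forward; pixel columns grow to the right and rows downward; lengths in m; the calibration is good to about 2 mm. A picture is of the moment at which its call begins.
- r.sign_off(): hands the job in, once; it reports no verdict.
Trained networks look in a picture, given as the dict that the camera call returned (one of the last four; its "shot" number tells which), for a name from the list of things; names that differ only in an ending like _2 or _b are one class to them, and where a whole thing is asked for, a point or a joint stands for the part that bears it (a point fixed in the world has none). Each returns a list of dicts, best first, with "confidence" (0 to 1); they miss things now and then, are a little off and sometimes report something else, mostly with a low value. They report only what shows in the picture. A call takes as long as a camera call. They do not tell look-alikes from the thing itself.
- find_in(query, picture): "at" ([x, y, z] in m, in the coordinates of the camera as it stood for that picture, good to about 4 mm: the middle of the surface that is visible of it).
- spot_point(query, picture): "at" ([x, y, z] in m, in the coordinates of the camera as it stood for that picture, good to about 4 mm: a listed point, or the origin of a listed thing).
The state is a dict: "t": time; "qpos": joint angles; "qd": joint speeds; "joint_torque": joint torques, N m; "tool_pos": TCP position; "tcp_rot": TCP orientation; "wrist_force": force on the tool from outside, world axes, zero at the start; "ft_torque": the same for the moment, N m; "width": finger opening in m.
Only numpy, scipy, OpenCV 4.12 (cv2) and the standard library are available. Lean on these libraries where they do the work, as an engineer would, in place of code of your own. Each camera call takes 0.05 s, during which the arm holds its last target. There are 200 camera calls.

## Task

Press the hinged cap of the green bearing block shut, past its catch, so that it lies flat on the block. Then pick up the steel grease coupler, press it squarely onto the leaning grease nipple on the cap until the sprung sleeve snaps all the way down, and keep it pressed there: finish while still gripping the coupler and holding it against the sleeve's spring. Leave the tin, the hammer and the boxed knife where they are.

Things in the scene. Friction and masses are not known exactly. Their poses are not given: they have to be found in the camera images.
- bearing: green cast bearing block bolted to the bench. Foot 170 x 90 x 12 mm, body 110 x 78 mm up to 61 mm height, a 28 mm shaft along y (from y = -70 to +80 mm, axis 42 mm high) with a 75 mm pulley at y = +44 to +68 mm. Origin: centre of the underside; x points from the tab side to the hinge side, z up. Its tab side faces the robot, turned up to 0.4 rad either way.
- cap (a joint): opening angle of the hinged cap in rad: 0 = flat on the block (shut), grows as it opens upward; starts at 0.45 to 0.8; its stiff hinge keeps it where it is left. A sprung catch must be overcome at about 0.10 to 0.06 rad (about 6 N pressed down on the tab, less before); below 0.02 it is past the catch and stays shut. The cap is a plate 106 x 78 x 20 mm with a thin tab at its free edge.
- cap_tab (a point): middle of the upper face of the cap's press tab, 138 mm from the hinge line and 12 mm over the cap's underside plane; the tab is 44 mm wide (along y), sticks out 44 mm past the cap's free edge, 8 mm thick. Axes are the cap's: z is its normal, x points to the hinge. Press here with shut fingers.
- cap_hinge (a point): centre of the hinge line (on the far side from the robot), 62 mm above the bench; the cap turns about the y axis of this point
- nipple_tip (a point): domed tip of the steel grease nipple on the cap; z axis = the nipple's axis outward, leaning 25 degrees from the cap's normal towards the tab side (the robot's side). With the cap shut it is about 126 mm above the bench. The nipple is a 12 mm round pin standing 20 mm out of a 34 mm round sprung steel sleeve, below which is a 42 mm round green boss. It moves with the cap.
- sleeve (a joint): how far the sprung sleeve round the nipple is pressed in along the nipple axis, m: 0 = out (its rim 20 mm behind the nipple tip), 0.010 = fully down on its stop (30 mm behind). The spring pushes back with 7 N at 0, 11 N at 0.010; a click between 0.001 and 0.0045 raises this to about 10 N, then it snaps on (about 4 N at 0.006). It springs out again when let go.
- coupler_grip (a point): middle of the round grip (32 mm diameter, 44 to 90 mm above the mouth) of the rigid steel grease coupler (0.28 kg, 96 mm tall), 66 mm above its mouth; z axis = away from the mouth, up at the start. It stands mouth down on the bench, left or right of the block, the tin on the other side. A 48 mm flange (38 to 44 mm above the mouth) lets fingertips push on it.
- coupler_mouth (a point): centre of the mouth face of the coupler (its underside, 32 mm diameter); the bore is 15 mm, 37 mm deep, with a 25 mm wide funnel 7 mm deep at the mouth. The flat rim of the mouth bears on the sleeve.
- tin: bystander: closed plain metal tin, 56 mm diameter, 75 mm high; origin: centre of the underside
- hammer: bystander: hammer with wooden handle lying on the bench at the right; origin near its middle
- knife_box: bystander: open cardboard box 330 x 90 x 34 mm with a knife in it, at the left; origin: centre of the underside, long side along x
There are look-alikes about, which are no part of the job. What is shaped like the part that bears coupler_grip but brown is not meant. Leave any orange look-alike of the bearing alone.

How it is judged:
By the outcome, as a careful person would: the job done as asked, in the order asked, and still so for the second after the job is handed in, while the arm keeps its last pose, push and grip.
It also fails if it takes over 48 s, if anything falls off the work surface, if the arm or the gripper's body presses on something with over 40 N, if the wrist force passes 120 N, or if a joint passes its speed limit or range.

## Working session

There is one attempt and no reset: what is moved stays moved. The work goes in short steps, Python scripts to look and compute and a tool call to move; the robot and the scene stay as the last step left them, time stands still between calls to the robot, and variables do not carry over. Pictures are saved under pics/ and viewed, about 8 in all and at most 12, crops included, and the job is handed in when it is done.

Besides the shell and the picture viewer there is one more tool, called after "Request:" as name([rows], argument=value, ...), one row to a line, values as JSON. servo_tool: Moves the arm, as the interface text tells. Its arguments: {"type":"object","properties":{"moves":{"type":"array"}},"required":["moves"]}

```bash
mkdir -p pics; ls; cat > h.py <<'E'
import numpy as np, cv2
from scipy.spatial.transform import Rotation as R
from cell import r, grab_frame, find_in, spot_point
def w(p,pic):
    M=cv2.Rodrigues(np.array(pic["rvec"],float))[0]; return M.T@(np.array(p)-np.array(pic["tvec"]).ravel())
def px(P,pic):
    return cv2.projectPoints(np.array([P],float),np.array(pic["rvec"],float),np.array(pic["tvec"],float),np.array(pic["intrinsics"],float),None)[0].ravel()
def cloud(pic):
    z=pic["z_map"]; K=np.array(pic["intrinsics"]); v,u=np.indices(z.shape)
    c=np.stack([(u-K[0,2])/K[0,0]*z,(v-K[1,2])/K[1,1]*z,z],-1)
    M=cv2.Rodrigues(np.array(pic["rvec"],float))[0]
    W=(c-np.array(pic["tvec"]).ravel())@M; W[z==0]=np.nan; return W
def rot(s):
    q=s["tcp_rot"]; return R.from_quat([q[1],q[2],q[3],q[0]])
E
python3 - <<'E'
from h import *
np.set_printoptions(precision=3,suppress=True)
print(r.state())
for n in ["top","side"]:
    p=grab_frame(n); cv2.imwrite(f"pics/{n}0.png",p["frame"])
    M=cv2.Rodrigues(np.array(p["rvec"],float))[0]; print(n,"cam at",-M.T@np.array(p["tvec"]).ravel())
    for q in ["bearing","cap_tab","cap_hinge","nipple_tip","coupler_grip","coupler_mouth","tin","hammer","knife_box"]:
        for d in spot_point(q,p)[:3]: P=w(d["at"],p); print(q,round(d["confidence"],2),P,px(P,p))
E
```

```text
pics
{'t': 0.0, 'qpos': array([ 1.071,  0.218,  1.615,  0.   ,  1.311, -0.112]), 'qd': array([ 0.   ,  0.001, -0.001, -0.   , -0.001,  0.   ]), 'joint_torque': array([ -0.001, -39.684, -30.386,  -0.   ,   0.01 ,   0.   ]), 'tool_pos': array([0.236, 0.578, 0.23 ]), 'tcp_rot': array([-0.   ,  0.193,  0.981, -0.001]), 'wrist_force': array([ 0.771,  0.613, -0.378]), 'ft_torque': array([0.049, 0.01 , 0.085]), 'width': 0.08515614768724353}
top cam at [0.369 0.021 1.649]
bearing 0.81 [ 0.804 -0.068  0.003] [349.09 147.54]
bearing 0.78 [0.572 0.021 0.002] [323.221 210.276]
cap_tab 0.86 [ 0.72  -0.068  0.075] [349.864 165.667]
cap_tab 0.61 [0.508 0.014 0.132] [324.912 224.995]
cap_hinge 0.8 [ 0.864 -0.066  0.065] [349.706 126.435]
cap_hinge 0.69 [0.63  0.024 0.06 ] [322.615 191.559]
nipple_tip 0.9 [0.578 0.021 0.158] [323.505 202.682]
nipple_tip 0.89 [ 0.777 -0.071  0.126] [351.874 145.884]
nipple_tip 0.5 [0.544 0.467 0.002] [197.504 215.418]
coupler_grip 0.61 [0.586 0.32  0.062] [236.237 202.184]
coupler_grip 0.45 [0.495 0.293 0.067] [242.623 228.577]
coupler_grip 0.2 [ 0.656 -0.445 -0.   ] 
[... 329 characters left out ...]
0.807 -0.068  0.002] [386.112 206.795]
cap_tab 0.78 [ 0.725 -0.069  0.073] [368.054 205.632]
cap_hinge 0.73 [0.634 0.025 0.064] [320.692 203.108]
cap_hinge 0.62 [ 0.864 -0.068  0.059] [402.708 184.843]
nipple_tip 0.65 [0.58  0.02  0.155] [305.649 192.272]
nipple_tip 0.63 [ 0.78  -0.068  0.124] [384.386 183.7  ]
coupler_grip 0.84 [0.592 0.32  0.068] [248.993 149.961]
coupler_grip 0.57 [0.498 0.292 0.066] [227.351 169.708]
coupler_mouth 0.88 [ 0.501  0.293 -0.001] [231.272 184.209]
coupler_mouth 0.85 [0.593 0.319 0.001] [251.742 165.349]
tin 0.75 [ 0.493 -0.286  0.   ] [355.859 326.079]
hammer 0.86 [ 0.658 -0.447  0.002] [451.981 334.085]
knife_box 0.58 [ 0.549  0.47  -0.003] [215.102 146.086]
```

```bash
python3 - <<'E'
import cv2,numpy as np
s=cv2.imread("pics/side0.png"); t=cv2.imread("pics/top0.png")
a=cv2.resize(s[110:310,190:470],None,fx=2.8,fy=2.8); b=cv2.resize(s[130:210,200:300],None,fx=4,fy=4)
cv2.imwrite("pics/v1.png",a); cv2.imwrite("pics/v2.png",b)
E
```

```text
(no output)
```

View pics/v1.png

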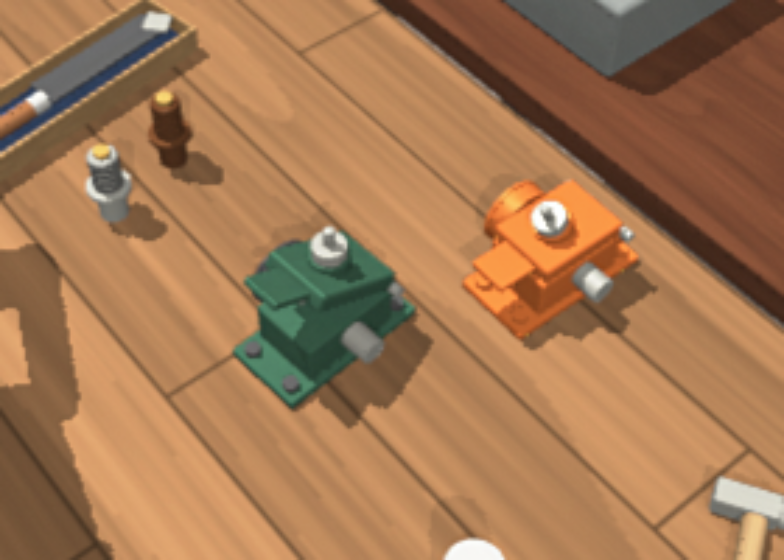

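View pics/v2.png

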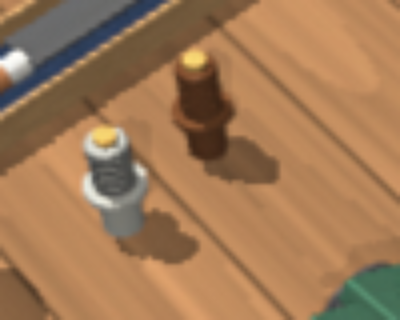

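Candidates: the steel coupler (side px 229,175) or the brown look-alike (250,155), and the green bearing (306,230) or the orange one (386,207). I choose the steel coupler at (0.498, 0.293) and the green block. The close crop confirms this: grey steel on the left, brown on the right.

```bash
cat >> h.py <<'E'
def plan(pos,Rt,n=None,s=None):
    """print n rows (tool-axis shift cm, turn rad) from the current pose to pos, Rt"""
    s=s or r.state(); p=np.array(s["tool_pos"]); A=rot(s); rv=(A.inv()*Rt).as_rotvec(); d=np.array(pos)-p
    n=n or int(max(np.ceil(np.linalg.norm(d)/.06),np.ceil(np.linalg.norm(rv)/.18),1))
    for i in range(n):
        print(np.round(A.inv().apply(d/n)*100,2).tolist(),np.round(rv/n,3).tolist()); A=A*R.from_rotvec(rv/n)
def down(yaw,lean=0):
    # jaws along bearing y; tool z = down, leaned forward (towards hinge) by lean
    ex=np.array([np.cos(yaw),np.sin(yaw),0]); ey=np.array([-np.sin(yaw),np.cos(yaw),0]); z=np.sin(lean)*ex-np.cos(lean)*np.array([0,0,1.])
    return R.from_matrix(np.stack([np.cross(ey,z),ey,z],1))
E
python3 - <<'E'
from h import *
np.set_printoptions(precision=4,suppress=True)
p=grab_frame("top"); W=cloud(p); f=p["frame"].astype(int)
g=(f[...,1]>f[...,2]*1.3)&(f[...,1]>f[...,0]*1.1)&(abs(W[...,0]-.57)<.15)&(abs(W[...,1])<.15)
P=W[g]; print(len(P))
lo=P[(P[:,2]<.025)]; print("foot",len(lo),cv2.minAreaRect(lo[:,:2].astype(np.float32)*1000))
hi=P[(P[:,2]>.075)]; print("cap",cv2.minAreaRect(hi[:,:2].astype(np.float32)*1000))
print(cv2.minAreaRect(P[:,:2].astype(np.float32)*1000))
m=hi.mean(0); print("cap normal",np.linalg.svd(hi-m)[2][2])
plan([.504,.012,.20],down(.09))
E
```

```text
975
foot 222 ((573.1805419921875, 18.283458709716797), (167.7909393310547, 88.3580322265625), 4.2887864112854)
cap ((564.8828125, 17.216650009155273), (140.08865356445312, 75.90937042236328), 3.4078612327575684)
((573.1805419921875, 18.283458709716797), (167.7909393310547, 88.3580322265625), 4.2887864112854)
cap normal [0.3779 0.0353 0.9252]
[-4.2, -3.85, 0.28] [-0.0, 0.0, -0.043]
[-4.03, -4.03, 0.28] [-0.0, 0.0, -0.043]
[-3.85, -4.2, 0.28] [-0.0, 0.0, -0.043]
[-3.66, -4.36, 0.28] [-0.0, 0.0, -0.043]
[-3.47, -4.52, 0.28] [-0.0, 0.0, -0.043]
[-3.27, -4.66, 0.28] [-0.0, 0.0, -0.043]
[-3.07, -4.8, 0.28] [-0.0, 0.0, -0.043]
[-2.86, -4.93, 0.28] [-0.0, 0.0, -0.043]
[-2.64, -5.05, 0.28] [-0.0, 0.0, -0.043]
[-2.42, -5.16, 0.28] [-0.0, 0.0, -0.043]
[-2.19, -5.26, 0.28] [-0.0, 0.0, -0.043]
```

Request:
servo_tool([
  [[-4.2,-3.85,0.3],[0,0,-0.043],0],
  [[-4.0,-4.0,0.3],[0,0,-0.043],0],
  [[-3.85,-4.2,0.3],[0,0,-0.043],0],
  [[-3.65,-4.35,0.3],[0,0,-0.043],0],
  [[-3.45,-4.5,0.3],[0,0,-0.043],0],
])

```text
t: 1.68
tool_pos: [0.3579, 0.3201, 0.2165]
tcp_rot: [0.0, 0.085, 0.996, 0.0]
wrist_force: [1.8, 0.1, 0.0]
width: 0.0002
```

Request:
servo_tool([
  [[-3.25,-4.65,0.3],[0,0,-0.043],0],
  [[-3.05,-4.8,0.3],[0,0,-0.043],0],
  [[-2.85,-4.95,0.3],[0,0,-0.043],0],
  [[-2.65,-5.05,0.3],[0,0,-0.043],0],
  [[-2.4,-5.15,0.3],[0,0,-0.043],0],
])

```text
t: 2.3
tool_pos: [0.4784, 0.062, 0.2017]
tcp_rot: [0.001, -0.022, 1.0, 0.0]
wrist_force: [0.6, 0.7, 1.0]
width: 0.0002
```

Request:
servo_tool([
  [[-2.2,-5.25,0.3],[0,0,-0.043],0],
  [[0,0,0],[0,0,0],0],
  [[0,0,0],[0,0,0],0],
])

```text
t: 2.68
tool_pos: [0.5015, 0.0124, 0.1982]
tcp_rot: [-0.0, -0.042, 0.999, 0.0]
wrist_force: [0.2, -0.6, 0.7]
width: -0.0001
```

```bash
python3 - <<'E'
from h import *
plan([.504,.012,.15],down(.075),2)
E
```

```text
[-0.12, -0.03, 2.41] [0.0, -0.0, 0.005]
[-0.12, -0.03, 2.41] [0.0, -0.0, 0.005]
```

Request:
servo_tool([
  [[0,0,3.0],[0,0,0],0],
  [[0,0,2.5],[0,0,0],0],
  [[0.2,0,1.5],[0,0,0],0],
  [[0.2,0,1.5],[0,0,0],0],
  [[0.2,0,1.5],[0,0,0],0],
])

```text
t: 3.3
tool_pos: [0.4962, 0.0122, 0.0981]
tcp_rot: [0.001, -0.043, 0.999, -0.0]
wrist_force: [-1.0, -0.1, 0.4]
width: 0.0
```

Request:
servo_tool([
  [[0.2,0,1.0],[0,0,0],0],
  [[0.1,0,0.8],[0,0,0],0],
  [[0,0,0.4],[0,0,0],0],
  [[0,0,0.3],[0,0,0],0],
  [[0,0,0],[0,0,0],0],
])

```text
t: 3.92
tool_pos: [0.4929, 0.0114, 0.074]
tcp_rot: [-0.0, -0.043, 0.999, -0.0]
wrist_force: [-4.0, 0.3, 5.8]
width: 0.0001
```

Request:
servo_tool([
  [[0,0,0.3],[0,0,0],0],
  [[0,0,0.3],[0,0,0],0],
  [[0,0,0],[0,0,0],0],
])

```text
t: 4.3
tool_pos: [0.4931, 0.0113, 0.0734]
tcp_rot: [-0.002, -0.043, 0.999, -0.0]
wrist_force: [-17.3, 0.2, 39.8]
width: 0.0002
```

Request:
servo_tool([
  [[0,0,-1.5],[0,0,0],0],
  [[0,0,-5.0],[0,0,0],0],
  [[0,0,-6.0],[0,0,0],5],
  [[0,-0.5,-3.0],[0,0,0],8.5],
  [[0,5.5,0],[0,0,0],8.5],
])

```text
t: 4.92
tool_pos: [0.4925, 0.059, 0.2269]
tcp_rot: [0.005, -0.039, 0.999, -0.001]
wrist_force: [-0.1, 1.5, 0.1]
width: 0.0542
```

Request:
servo_tool([
  [[0,6.0,0],[0,0,0],8.5],
  [[0,6.0,0],[0,0,0],8.5],
  [[0,6.0,0],[0,0,0],8.5],
  [[0,3,0],[0,0,0],8.5],
  [[0,0,0],[0,0,0],8.5],
])

```text
t: 5.55
tool_pos: [0.4704, 0.2724, 0.222]
tcp_rot: [0.0, -0.044, 0.999, 0.0]
wrist_force: [0.0, -0.4, -0.0]
width: 0.0851
```

```bash
python3 - <<'E'
from h import *
np.set_printoptions(precision=4,suppress=True)
for n in ["top","side"]:
    p=grab_frame(n); cv2.imwrite(f"pics/{n}1.png",p["frame"])
    for q in ["cap_tab","cap_hinge","nipple_tip","coupler_grip","coupler_mouth"]:
        for d in spot_point(q,p)[:4]:
            P=w(d["at"],p)
            if P[0]<.7: print(n,q,round(d["confidence"],2),P,px(P,p))
    W=cloud(p); f=p["frame"].astype(int)
    g=(f[...,1]>f[...,2]*1.3)&(f[...,1]>f[...,0]*1.1)&(abs(W[...,0]-.57)<.12)&(abs(W[...,1])<.12)
    hi=W[g]; hi=hi[(hi[:,2]>.077)]; m=np.median(hi,0); k=abs(hi[:,2]-.082)<.01; print("cap z",m,np.linalg.svd(hi[k]-hi[k].mean(0))[2][2],cv2.minAreaRect(hi[k][:,:2].astype(np.float32)*1000))
    # coupler points
    b=W[(abs(W[...,0]-.498)<.045)&(abs(W[...,1]-.293)<.045)&(W[...,2]>.03)&(W[...,2]<.11)]
    t=b[b[:,2]>.085]; print("coup",len(b),len(t),t.mean(0) if len(t) else 0, b.mean(0), b.max(0),b.min(0))
s=cv2.imread("pics/side1.png"); cv2.imwrite("pics/v3.png",cv2.resize(s[110:270,190:350],None,fx=3.7,fy=3.7))
print(r.state()["tool_pos"])
plan([.498,.293,.15],down(.075))
E
```

```text
top cap_hinge 0.86 [0.6292 0.0246 0.0631] [322.5557 191.6661]
top nipple_tip 0.66 [0.541  0.0152 0.1276] [324.8398 215.0615]
top coupler_grip 0.51 [0.5888 0.3187 0.0634] [236.7123 201.343 ]
top coupler_grip 0.49 [0.5725 0.0185 0.0012] [323.8946 210.244 ]
cap z [0.5757 0.0174 0.0819] [ 0.0063 -0.0016 -1.    ] ((551.4948120117188, 15.860626220703125), (146.18482971191406, 76.7951889038086), 3.9379947185516357)
coup 2 0 0 [0.5165 0.2807 0.0473] [0.5167 0.2822 0.0489] [0.5164 0.2793 0.0457]
side cap_tab 0.92 [0.4979 0.0077 0.0739] [284.2896 229.9027]
side cap_hinge 0.94 [0.6335 0.0248 0.0596] [320.449  204.1062]
side nipple_tip 0.69 [0.5468 0.0174 0.126 ] [296.3126 206.1202]
side coupler_grip 0.79 [0.4951 0.2954 0.0658] [225.8154 169.5576]
side coupler_grip 0.56 [0.5925 0.3183 0.0684] [249.3384 150.0926]
side coupler_mouth 0.57 [ 0.4991  0.2919 -0.0005] [230.9286 184.5233]
cap z [0.5757 0.0058 0.0814] [-0.0033 -0.0055  1.    ] ((558.2449951171875, 14.718841552734375), (136.96434020996094, 78.87527465820312), 4.149979114532471)
coup 268 76 [0.4958 0.2866 0.0909] [0.4936 0.2821 0.0656] [0.5206 0.3106 0.099 ] [0.4743 0.2651 0.0314]
[0.4709 0.2702 0.2224]
[-1.45, 1.02, 3.62] [0.0, 0.0, 0.005]
[-1.44, 1.03, 3.62] [0.0, 0.0, 0.005]
```

View pics/v3.png

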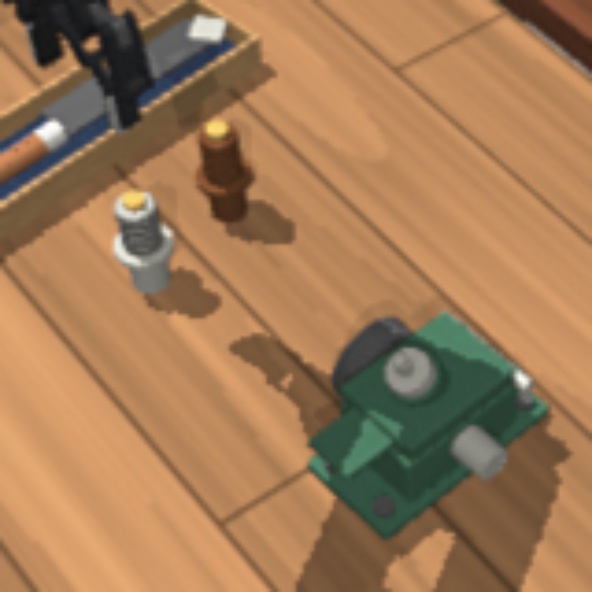

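```bash
python3 - <<'E'
from h import *
from scipy.optimize import least_squares
p=grab_frame("side"); W=cloud(p)
b=W[(abs(W[...,0]-.498)<.04)&(abs(W[...,1]-.293)<.04)&(W[...,2]>.006)&(W[...,2]<.088)]
g=b[(b[:,2]>.05)|(b[:,2]<.034)]
rad=np.full(len(g),.016)
f=lambda c: np.hypot(g[:,0]-c[0],g[:,1]-c[1])-rad
o=least_squares(f,[.498,.293],loss="soft_l1",f_scale=.002); print(o.x,len(g),np.std(f(o.x)))
for n in ("hi",): plan([.498,.293,.13],down(.075),2)
E
```

```text
[0.49751415 0.2908743 ] 165 0.0028759524612383984
[-1.45, 1.02, 4.62] [0.0, 0.0, 0.005]
[-1.44, 1.02, 4.62] [0.0, 0.0, 0.005]
```

Request:
servo_tool([
  [[-1.45,1.0,3.0],[0,0,0.01],8.5],
  [[-1.45,0.95,4.0],[0,0,0],8.5],
  [[0,0,0],[0,0,0],8.5],
  [[0,0,0],[0,0,0],8.5],
])

```text
t: 6.7
tool_pos: [0.4982, 0.2923, 0.153]
tcp_rot: [0.0, -0.038, 0.999, 0.0]
wrist_force: [0.4, -0.1, 0.6]
width: 0.0854
```

```bash
python3 - <<'E'
from h import *
p=grab_frame("side"); s=r.state()
f=p["frame"].copy()
cv2.imwrite("pics/v4.png",cv2.resize(f[100:230,170:300],None,fx=4.5,fy=4.5))
print(s["tool_pos"]); plan([.498,.292,.047],down(.075),2)
E
```

```text
[0.49878926 0.2925362  0.15395182]
[0.05, -0.03, 5.35] [0.0, 0.001, 0.0]
[0.05, -0.03, 5.35] [0.0, 0.001, 0.0]
```

View pics/v4.png

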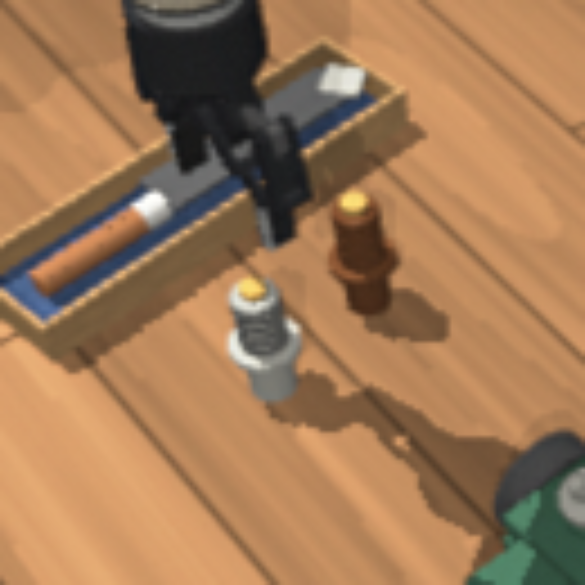

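The open gripper stands over the steel coupler (260,340), and the brown one (360,260) is clear of the fingers.

Request:
servo_tool([
  [[0,0,3.5],[0,0,0],8.5],
  [[0,0,3.5],[0,0,0],8.5],
  [[0,0,2.5],[0,0,0],8.5],
  [[0,0,1.1],[0,0,0],8.5],
  [[0,0,0],[0,0,0],8.5],
])

```text
t: 7.38
tool_pos: [0.4985, 0.2924, 0.0471]
tcp_rot: [0.0, -0.038, 0.999, 0.0]
wrist_force: [0.0, 0.1, -0.4]
width: 0.0854
```

Request:
servo_tool([
  [[0,0,0],[0,0,0],2.0],
  [[0,0,0],[0,0,0],2.0],
  [[0,0,0],[0,0,0],2.0],
  [[0,0,0],[0,0,0],2.0],
  [[0,0,0],[0,0,0],2.0],
])

```text
t: 8.0
tool_pos: [0.4988, 0.2925, 0.0473]
tcp_rot: [0.001, -0.038, 0.999, 0.0]
wrist_force: [-1.3, -1.4, 5.8]
width: 0.031
```

Request:
servo_tool([
  [[0,0,-1.0],[0,0,0],2.0],
  [[0,0,-5.0],[0,0,0],2.0],
  [[0,0,-6.0],[0,0,0],2.0],
  [[0,0,-4.0],[0,0,0],2.0],
  [[0,0,0],[0,0,0],2.0],
])

```text
t: 8.62
tool_pos: [0.5005, 0.2935, 0.2105]
tcp_rot: [0.004, -0.038, 0.999, 0.002]
wrist_force: [0.7, -0.2, -3.1]
width: 0.0311
```

```bash
cat > meas.py <<'E'
from h import *
from scipy.optimize import least_squares
np.set_printoptions(precision=4,suppress=True)
yaw=.073; t25=np.radians(25)
ax=np.array([-np.sin(t25)*np.cos(yaw),-np.sin(t25)*np.sin(yaw),np.cos(t25)])
ey=np.array([-np.sin(yaw),np.cos(yaw),0]); ex=np.cross(ey,ax)
def nip(names=("top","side"),c0=(.5445,.0162,.126)):
    c0=np.array(c0); out=[]
    for n in names:
        p=grab_frame(n); W=cloud(p); f=p["frame"].astype(int)
        D=(W-c0); a=D@ax; X=np.stack([D@ex,D@ey],-1); rr=np.hypot(X[...,0],X[...,1])
        grey=(f.max(-1)-f.min(-1)<40)&(rr<.024)
        top=grey&(abs(a+.02)<.006)&(rr>.009); pin=grey&(a>-.013)&(a<.01)&(rr<.012); side=grey&(a<-.022)&(a>-.03)
        print(n,"rim",top.sum(),np.median(a[top]),X[top].min(0),X[top].max(0),"pin",pin.sum(),X[pin].mean(0) if pin.any() else 0,a[pin].max() if pin.any() else 0)
        if side.sum()>5:
            o=least_squares(lambda c:np.hypot(*(X[side]-c).T)-.017,[0,0]); print(" side fit",side.sum(),o.x)
        m=grey&(a>-.03); mm=m.astype(np.uint8)
        print(" centroid px",np.argwhere(m).mean(0)[::-1], "expected tip",px(c0,p),"rim",px(c0-.02*ax,p))
        out.append(p)
    return out
E
python3 - <<'E'
from meas import *
P=nip()
s=r.state(); T=np.array(s["tool_pos"]); print(T,s["width"],s["wrist_force"])
W=cloud(P[1]); D=W-T
L=rot(s).inv().apply(D.reshape(-1,3)); 
k=(np.hypot(L[:,0],L[:,1])<.04)&(L[:,2]>.013)&(L[:,2]<.06); g=L[k]; print(len(g),g.min(0),g.max(0))
o=least_squares(lambda c:np.hypot(g[:,0]-c[0]-c[2]*(g[:,2]-.03),g[:,1]-c[1]-c[3]*(g[:,2]-.03))-.016,[0,0,0,0],loss="soft_l1",f_scale=.002);print(o.x)
cv2.imwrite("pics/v5.png",np.hstack([cv2.resize(P[1]["frame"][80:200,180:270],None,fx=4,fy=4),cv2.resize(P[1]["frame"][160:280,250:340],None,fx=4,fy=4)]))
E
```

```text
top rim 48 -0.021401697297767273 [-0.0151 -0.0158] [0.0171 0.0148] pin 11 [ 0.004 -0.002] 0.004399319016156764
 side fit 32 [-0.0017 -0.0006]
 centroid px [324.8095 211.3571] expected tip [324.5595 214.0588] rim [324.398  212.1601]
side rim 76 -0.022428752235251564 [-0.0136 -0.0189] [0.0181 0.0135] pin 18 [ 0.0021 -0.0029] -0.0007469541819893821
 side fit 66 [0.0026 0.0017]
 centroid px [300.1496 209.8268] expected tip [295.8946 206.8307] rim [298.5697 209.4143]
[0.4969 0.2919 0.2047] 0.030727359957141306 [-0.2331 -0.4524 -4.0963]
93 [-0.0124 -0.0207  0.0138] [0.016  0.0043 0.0459]
[-0.0005 -0.0001 -0.0329  0.0055]
```

View pics/v5.png

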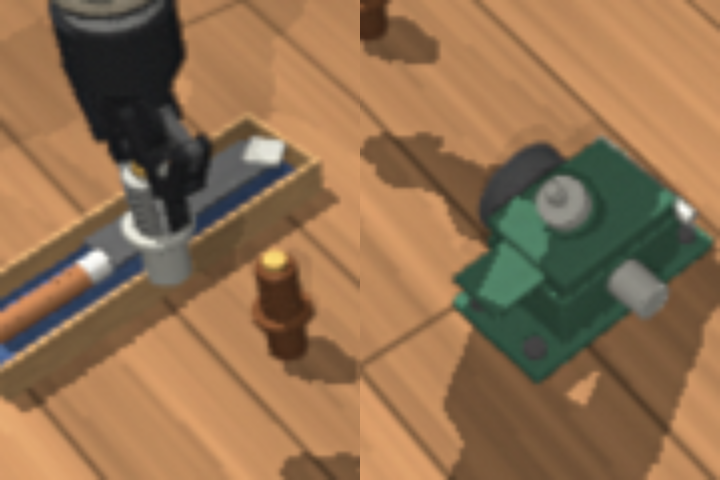

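The coupler is held upright and clear (left half, mouth near 165,275). The cap is shut and flat, with the nipple and sleeve at about (565,200).

```bash
python3 - <<'E'
from meas import *
tip=np.array([.546,.0153,.1264]); plan(tip+ax*(.025+.047),down(yaw,t25))
E
```

```text
[0.05, -5.59, 0.27] [-0.0, -0.088, 0.0]
[0.07, -5.59, 0.26] [-0.0, -0.088, 0.0]
[0.09, -5.59, 0.25] [-0.0, -0.088, 0.0]
[0.1, -5.59, 0.24] [-0.0, -0.088, 0.0]
[0.12, -5.59, 0.23] [-0.0, -0.088, 0.0]
```

Request:
servo_tool([
  [[0.1,-5.6,0.25],[0,-0.088,0],2.0],
  [[0.1,-5.6,0.25],[0,-0.088,0],2.0],
  [[0.1,-5.6,0.25],[0,-0.088,0],2.0],
  [[0.1,-5.6,0.25],[0,-0.088,0],2.0],
  [[0.1,-5.6,0.25],[0,-0.088,0],2.0],
])

```text
t: 9.35
tool_pos: [0.5132, 0.012, 0.1888]
tcp_rot: [0.216, -0.037, 0.976, 0.009]
wrist_force: [-0.1, 0.2, -3.2]
width: 0.0308
```

Request:
servo_tool([
  [[0,0,0],[0,0,0],2.0],
  [[0,0,0],[0,0,0],2.0],
  [[0,0,0],[0,0,0],2.0],
])

```text
t: 9.72
tool_pos: [0.516, 0.0144, 0.1921]
tcp_rot: [0.217, -0.038, 0.975, 0.009]
wrist_force: [-0.9, -0.8, -3.2]
width: 0.0309
```

```bash
python3 - <<'E'
from meas import *
tip=np.array([.546,.0153,.1264]); plan(tip+ax*(.025+.047),down(yaw,t25),1)
s=r.state(); T=np.array(s["tool_pos"]); print(T,s["width"],s["wrist_force"],s["qpos"])
for n in ("top","side"):
    p=grab_frame(n); W=cloud(p); L=rot(s).inv().apply((W-T).reshape(-1,3))
    k=(np.hypot(L[:,0],L[:,1])<.03)&(L[:,2]>.012)&(L[:,2]<.045); g=L[k]; print(n,len(g),g.min(0) if len(g) else 0,g.max(0) if len(g) else 0)
    if len(g)>15: print(least_squares(lambda c:np.hypot(g[:,0]-c[0],g[:,1]-c[1])-.016,[0,0],loss="soft_l1",f_scale=.002).x)
    for q in ("nipple_tip","coupler_mouth"):
        for d in spot_point(q,p)[:3]:
            P=w(d["at"],p)
            if P[0]<.7: print(q,d["confidence"],P,"tool frame",rot(s).inv().apply(P-T))
    uv=px(tip,p); print(uv)
    if n=="side":
        u,v=int(uv[0]),int(uv[1]); cv2.imwrite("pics/v6.png",cv2.resize(p["frame"][v-45:v+25,u-45:u+45],None,fx=7,fy=7,interpolation=cv2.INTER_CUBIC))
E
```

```text
[0.06, -0.13, 0.02] [0.003, 0.001, 0.004]
[0.516  0.0144 0.1921] 0.030906443881557374 [-0.9412 -0.7818 -3.2247] [-0.1709 -0.2503  2.207   0.1521  0.7651 -1.9064]
top 6 [-0.0121 -0.0081  0.0121] [-0.0027  0.0218  0.0442]
nipple_tip 0.67 [0.5418 0.0151 0.1297] tool frame [ 0.003  -0.0014  0.0674]
coupler_mouth 0.61 [0.5315 0.0145 0.149 ] tool frame [ 0.0043 -0.0012  0.0456]
[324.8439 213.5975]
side 49 [-0.0136 -0.0181  0.0246] [ 0.0162 -0.0039  0.0449]
[ 0.0007 -0.0006]
nipple_tip 0.93 [0.5439 0.0157 0.1262] tool frame [ 0.0026 -0.001   0.0715]
coupler_mouth 0.66 [0.5354 0.0174 0.1455] tool frame [0.002  0.0014 0.0505]
[296.5654 206.6632]
```

View pics/v6.png

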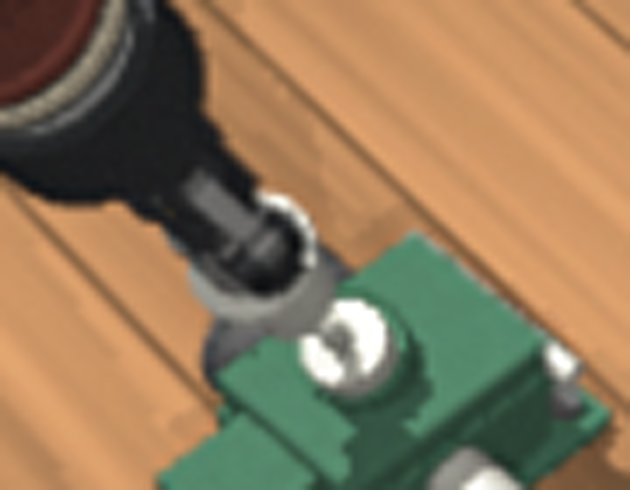

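The coupler is tilted and lined up above the nipple: mouth by px 300,290, sleeve at 345,345. I advance in small steps and watch the force.

Request:
servo_tool([
  [[0.05,-0.1,1.0],[0,0,0],2.0],
  [[0,0,0.8],[0,0,0],2.0],
  [[0,0,0.7],[0,0,0],2.0],
  [[0,0,0],[0,0,0],2.0],
])

```text
t: 10.52
tool_pos: [0.5261, 0.0128, 0.1691]
tcp_rot: [0.217, -0.037, 0.975, 0.008]
wrist_force: [-0.2, 0.2, -3.1]
width: 0.0308
```

Request:
servo_tool([
  [[0,0,0.6],[0,0,0],2.0],
  [[0,0,0.6],[0,0,0],2.0],
  [[0,0,0.3],[0,0,0],2.0],
  [[0,0,0],[0,0,0],2.0],
])

```text
t: 11.02
tool_pos: [0.5334, 0.0135, 0.1568]
tcp_rot: [0.218, -0.037, 0.975, 0.009]
wrist_force: [2.3, 2.1, -5.0]
width: 0.0308
```

```bash
cat > st.py <<'E'
from meas import *
s=r.state(); T=np.array(s["tool_pos"]); print(T,s["width"],"F tool",rot(s).inv().apply(s["wrist_force"]),"M tool",rot(s).inv().apply(s["ft_torque"]),"z ang",np.degrees(np.arccos(-rot(s).as_matrix()[:,2]@ax)))
tip=np.array([.546,.0153,.1264]); print("tip in tool",rot(s).inv().apply(tip-T))
E
python3 st.py
```

```text
[0.5334 0.0135 0.1568] 0.030804867975895548 F tool [-0.1317  1.9517  5.5803] M tool [-0.4186  0.0516 -0.0017] z ang 0.26471685770942427
tip in tool [0.0015 0.0009 0.033 ]
```

Request:
servo_tool([
  [[0,0.05,0.2],[0,0,0],2.0],
  [[0,0,0],[0,0,0],2.0],
  [[0,0,0],[0,0,0],2.0],
])

```text
t: 11.4
tool_pos: [0.5341, 0.0137, 0.1552]
tcp_rot: [0.218, -0.037, 0.975, 0.008]
wrist_force: [1.8, 1.6, -3.3]
width: 0.0308
```

```bash
python3 st.py
```

```text
[0.5341 0.0137 0.1552] 0.03083802564303789 F tool [-0.3032  1.4756  3.8031] M tool [-0.2923  0.0992  0.0265] z ang 0.2549931805291269
tip in tool [0.0014 0.0007 0.0312]
```

Request:
servo_tool([
  [[0,0.03,0.3],[0,0,0],2.0],
  [[0,0,0.3],[0,0,0],2.0],
  [[0,0,0],[0,0,0],2.0],
])

```text
t: 11.78
tool_pos: [0.5367, 0.0141, 0.15]
tcp_rot: [0.218, -0.037, 0.975, 0.008]
wrist_force: [-3.2, 0.8, 3.4]
width: 0.0305
```

Request:
servo_tool([
  [[0,0,0.3],[0,0,0],2.0],
  [[0,0,0.3],[0,0,0],2.0],
  [[0,0,0],[0,0,0],2.0],
])

```text
t: 12.15
tool_pos: [0.5392, 0.0143, 0.1447]
tcp_rot: [0.218, -0.037, 0.975, 0.008]
wrist_force: [-3.5, 1.0, 3.8]
width: 0.031
```

```bash
python3 st.py
```

```text
[0.5392 0.0143 0.1447] 0.030977832898508965 F tool [ 1.4413  1.2602 -4.9202] M tool [-0.2737  0.4093  0.0097] z ang 0.2473098989971615
tip in tool [0.0016 0.0005 0.0194]
```

Request:
servo_tool([
  [[0,0,0.2],[0,0,0],2.0],
  [[0,0,0.2],[0,0,0],2.0],
  [[0,0,0],[0,0,0],2.0],
])

```text
t: 12.52
tool_pos: [0.5408, 0.0145, 0.1418]
tcp_rot: [0.218, -0.037, 0.975, 0.008]
wrist_force: [-10.1, -0.2, 11.9]
width: 0.0308
```

```bash
python3 st.py
```

```text
[0.5408 0.0145 0.1418] 0.030790969676309322 F tool [  4.0585   0.5524 -15.0827] M tool [-0.3365  1.0208 -0.0038] z ang 0.21520196740490719
tip in tool [0.0018 0.0005 0.0162]
```

Request:
servo_tool([
  [[0,0,0.15],[0,0,0],2.0],
  [[0,0,0],[0,0,0],2.0],
  [[0,0,0],[0,0,0],2.0],
])

```text
t: 12.9
tool_pos: [0.5413, 0.0145, 0.1418]
tcp_rot: [0.218, -0.037, 0.975, 0.008]
wrist_force: [-19.2, -1.3, 23.0]
width: 0.031
```

```bash
python3 - <<'E'
exec(open("st.py").read())
p=grab_frame("side"); uv=px(tip,p); u,v=map(int,uv); cv2.imwrite("pics/v7.png",cv2.resize(p["frame"][v-45:v+35,u-45:u+45],None,fx=7,fy=7,interpolation=cv2.INTER_CUBIC))
W=cloud(p); f=p["frame"].astype(int)
g=(f[...,1]>f[...,2]*1.3)&(f[...,1]>f[...,0]*1.1)&(abs(W[...,0]-.57)<.12)&(abs(W[...,1])<.12)&(abs(W[...,2]-.082)<.008)
P=W[g]; print("cap z",np.median(P,0),np.linalg.svd(P-P.mean(0))[2][2])
E
```

```text
[0.5413 0.0145 0.1418] 0.031045347817840234 F tool [  7.602    0.1312 -29.0044] M tool [-0.413   1.7921 -0.0374] z ang 0.19235477143902202
tip in tool [0.0023 0.0005 0.016 ]
cap z [0.5644 0.0036 0.0808] [ 0.0273  0.0073 -0.9996]
```

View pics/v7.png

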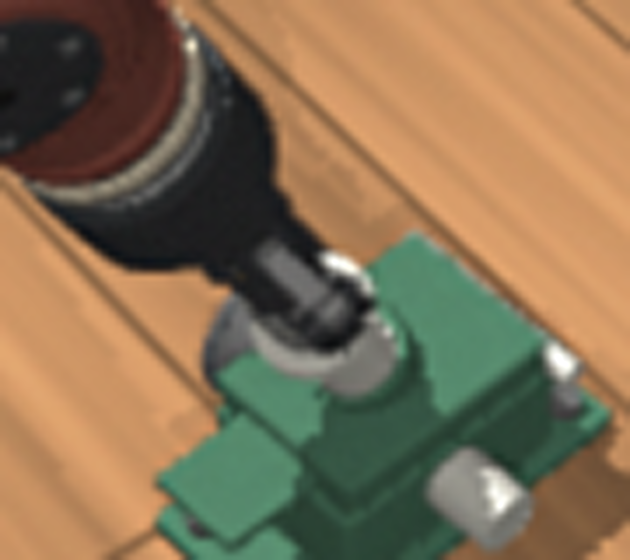

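Request:
servo_tool([
  [[0.07,0,-0.06],[0,0,0],2.0],
  [[0,0,0],[0,0,0],2.0],
  [[0,0,0],[0,0,0],2.0],
])

```text
t: 13.32
tool_pos: [0.5409, 0.0145, 0.1418]
tcp_rot: [0.219, -0.037, 0.975, 0.008]
wrist_force: [-12.9, -0.3, 18.0]
width: 0.0306
```

```bash
python3 st.py
```

```text
[0.5409 0.0145 0.1418] 0.03061671912593794 F tool [  3.9099   0.6901 -21.7948] M tool [-0.4816  1.2466  0.0165] z ang 0.2724867320232976
tip in tool [0.0019 0.0005 0.0161]
```

Firmly on the stop, at about 24 N against the 11 N spring, with little side load and 0.3° tilt error. I'm handing in now.

```bash
python3 -c "
from cell import r
print(r.sign_off())"
```

```text
the job is handed in; nothing more can be done
None
```

The green block's cap is shut, and the steel coupler is pressed fully down on the grease nipple. I handed in at about 13.4 s, still gripping the coupler and pushing.

- **Cap:** I pressed it shut with closed fingers. It stopped hard with the tab at 73–74 mm, as expected for a shut cap. Both cameras then showed the cap flat, with its top at about 81.5 mm.
- **Coupler:** the fingers hold it at an opening of about 31 mm. It went onto the nipple with only 1–2 N of side force and within about 0.3° of the nipple's estimated axis.
- **Sleeve:** the force dropped to about 7.5 N in the sprung range and then rose steeply. A further 1.5 mm of commanded push moved it only about 0.2 mm, so it is on its stop. The hold is about 24 N against the 11 N spring, with about 4 N of side force left.
- **Bystanders:** I did not touch the tin, the hammer, the boxed knife, the brown coupler or the orange block.

**Checks that disagreed or were not made:**
- The last cap-plane fit read about 1.6° of tilt, with the gripper and its shadow over part of the cap. Earlier clear views read under 0.4°, and the picture shows the cap flat.
- The camera estimates of the nipple tip differed by up to about 6 mm.
- I judged the sleeve's travel from force and position, because it could not be seen directly.

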